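# Log two culture dishes under the pointer of an x-y reading stand

## Task

Slide the stand's carrier by its steel post until the dot in the middle of the square dish is right under the fixed pointer, and log it by pressing the tally counter's key fully down. Then slide the carrier until the dot of the round dish is right under the pointer, press the key down again, and leave the carrier there. Never press the key while neither dot is under the pointer, and leave the other things on the bench where they are.

Things in the scene. Friction and masses are not known exactly. Their poses are not given: they have to be found in the camera images.
- stand: The x-y reading stand, fixed: white base 290 x 300 x 15 mm, two stacked slides, and from a column at its far left corner (stand x +130, y +125 mm) a level white arm, 98 to 112 mm above the bench, to above the pointer, which hangs under its end. Origin: on the bench straight below the pointer. x axis: along the lower slide (post on the -x side); y: along the upper slide. Turned up to 0.3 rad about vertical.
- pointer_tip (a point): The lower tip of the fixed, tapered dark steel pointer (45 mm long, 9 mm thick at the top), 67 mm above the bench, 7 mm above the rims of the dishes.
- saddle (a joint): The lower slide, carrying all above it along the stand's x axis: position in m, from -0.045 to +0.045, positive towards the stand's +x. It resists with about 1.5 N and stays where it is left.
- carrier (a joint): The upper slide, the black carrier plate (130 x 150 x 8 mm, its top 46 mm above the bench) moving along the stand's y axis: position in m, from -0.08 to +0.08, positive towards the stand's +y. It resists with about 1.5 N and stays where it is left. The carrier never turns.
- post_grip (a point): The middle of the grip part of the upright steel post (26 mm diameter, from 46 to 98 mm above the bench) that stands on the carrier's tongue, 120 mm from the carrier's centre on its -x side. This point is on the post's axis, 76 mm above the bench.
- square_dot (a point): The top centre of the dark dot (12 mm diameter) in the middle of the square white dish (60 x 60 x 12 mm, open, 3 mm wall) on the carrier's +y half; 52 mm above the bench. The dish rides with the carrier; it sits tight in its groove, at a place along it (stand x) that varies.
- round_dot (a point): The same dot in the middle of the round white dish (60 mm diameter, 12 mm high, open) on the carrier's -y half; 52 mm above the bench. It rides likewise, about 73 mm from the square dish along the stand's y axis.
- counter: The tally counter, a grey box 110 x 80 x 45 mm with a black window on its top, fixed to the bench to the left or to the right of the stand. Origin: centre of its underside. The key is on its top, 18 mm from the centre on its -x side.
- key_top (a point): The top centre of the counter's round key (36 mm diameter), 63 mm above the bench when up. It stands 6 mm proud of its black collar (52 mm diameter), into which it is pressed straight down.
- key (a joint): Travel of the key in m: 0 up, 0.006 fully down, flush with its collar. A spring returns it; it starts to give at 1.5 N and is fully down at 5 N.
- jar: Bystander: white jar with lid, 72 mm diameter, 75 mm high, standing on the other side of the stand from the counter. Origin: centre of its underside.
- bottle: Bystander: amber bottle, 52 mm diameter, 130 mm high. Origin: centre of its underside.
- spatula: Bystander: spatula 180 mm long, lying on the bench along its x axis.
- tray: Bystander: white open tray 190 x 130 x 40 mm. Origin: centre of its underside.
- slide_box: Bystander: blue closed slide box 100 x 85 x 35 mm. Origin: centre of its underside.
- beaker: Bystander: white beaker, 72 mm diameter, 95 mm high. Origin: centre of its underside.
Not all that is in view belongs to the job. Leave any pink or yellow look-alike of the counter alone.

How it is judged:
By the outcome, as a careful person would: the job done as asked, in the order asked, and still so for the second after the job is handed in, with the robot touching nothing.
It also fails if it takes over 64 s, if anything falls off the work surface, if the arm or the gripper's body presses on something with over 40 N, if the wrist force passes 120 N, or if a joint passes its speed limit or range.

## Robot

A 6-joint arm with a two-finger parallel gripper is mounted at the origin on the work surface. World frame = base frame: x ahead of the robot, y to its left, z up, the work surface at z = 0. Lengths are in mm, angles in degrees, forces in N, time in s.
With the tool pointing down it reaches from about 350 to 850 mm from the base axis. Payload 8.1 kg.
Tool frame: the origin (TCP) lies at the very end of the fingers, on their centre line; the grasp point (between the pads) lies 19 mm behind it (tcp_to_grasp is the distance from the TCP to the grasp point, in mm); z points along the fingers, x is the direction in which the jaws open and shut, and the axes are right-handed (so a half turn about z gives the same grasp; the last joint's range is limited). The gripper opens to 85 mm and grips with 20 to 120 N. Pads are 22 mm wide; open, the fingers measure 114 mm over their backs; the gripper's body (76 mm by 85 mm) begins 54 mm behind the grasp point. The pads swing forward as they close: fully open they stand 13 mm farther back than shut.
Start: joints at [-81.211, 7.471, 85.268, -0, 87.261, -4.893], TCP at [141.942, -582.973, 231.292] pointing down, gripper open.
Joint ranges: [-169.43, 169.43], [-51.17, 129.36], [1.28, 143.12], [-76.62, 256.62], [0, 156.53], [-152.29, 152.29]. Speed limits (degrees/s): [136.94, 136.94, 159.86, 180, 180, 180].

## Interface

Orientations are given as [roll, pitch, yaw] about the fixed x, y, z axes, in that order (R = Rz(yaw) Ry(pitch) Rx(roll)).
In Python, from bench import * gives the robot as it stands. The module is installed in compiled form; this text tells all that it offers.
- The arm moves only by the tool apply_moves, never from a script. Its argument "targets" is text: rows parted by semicolons, each of 7 numbers parted by spaces: the turn, a rotation vector about the tool's x, y, z in rad, then the shift along the tool's x, y, z in cm, then the finger opening in cm, from 0 to 8.54. A call has exactly 5 rows; each row is the pose to reach, as a shift and turn from the pose commanded when the call began, along the tool's axes at that moment; what a row does not reach only later rows make up. A row lasts 1/10 s, in which the tool goes at most 50 mm and 8.59 degrees, less where a joint would pass 70% of its speed; a pose out of reach is approached as far as the arm can. A call with a gripper value outside its range is refused whole. The fingers move at their own pace and stop on an object; "force" is the grip in N (left out, the last holds). Time passes only in rows, so rows that repeat a pose let the fingers close, or fill a call up. It gives the time, the measured TCP pose, the force and the opening at its end, in the units of the state.
- sense(): the state, without advancing time (a new reading comes with each control period).
- snapshot(name): name is "scene" or "top"; returns the picture (480x640x3 uint8, red, green, blue); there is no depth.
- camera_model(name): a dict with "fx", "fy", "cx", "cy" (pixels), "position" and "attitude" of the camera in the world. Camera axes: x right, y up, looking along -z (the intrinsics and any distortion apply to the point x, -y, -z); pixel columns grow to the right and rows downward; lengths in mm; the calibration is good to about 2 mm. A picture is of the moment at which its call begins. camera_model takes no time and is no camera call.
- hand_in(): hands the job in, once; it reports no verdict.
Trained networks look in the newest picture that a camera, given by its name, has taken for a name from the list of things; names that differ only in an ending like _2 or _b are one class to them, and where a whole thing is asked for, a point or a joint stands for the part that bears it (a point fixed in the world has none). Each returns a list of dicts, best first, with "confidence" (0 to 1); they miss things now and then, are a little off and sometimes report something else, mostly with a low value. They report only what shows in the picture. A call takes as long as a camera call. They do not tell look-alikes from the thing itself.
- recognise(camera, query): "at" ([row, column] in pixels, amid what is visible of it).
- place_of(camera, query): "at" ([row, column] in pixels: a listed point, or the origin of a listed thing).
The state is a dict: "time": time; "joint_pos": joint angles; "qd": joint speeds; "joint_efforts": joint torques, N m; "tool_pos": TCP position; "tcp_rot": TCP orientation; "ft_force": force on the tool from outside, world axes, zero at the start; "wrist_torque": the same for the moment, N m; "finger_gap": finger opening in mm.
Only numpy, scipy, OpenCV 4.12 (cv2) and the standard library are available. Lean on these libraries where they do the work, as an engineer would, in place of code of your own. Each camera call takes 0.05 s, during which the arm holds its last target. There are 200 camera calls.

## Working session

There is one attempt and no reset: what is moved stays moved. The work goes in short steps, Python scripts to look and compute and a tool call to move; the robot and the scene stay as the last step left them, time stands still between calls to the robot, and variables do not carry over. Pictures are saved under pics/ and viewed, about 8 in all and at most 12, crops included, and the job is handed in when it is done.

Besides the shell and the picture viewer there is one more tool, called after "Call:" in YAML: its name, and indented under it one key for each argument. apply_moves: Moves the arm, as the interface text tells. Its arguments: {"type":"object","properties":{"targets":{"type":"string"},"force":{"type":"number"}},"required":["targets"]}

```bash
mkdir -p pics
python3 - <<'E'
from bench import *
import cv2
for c in("scene","top"):
    im=snapshot(c); cv2.imwrite(f"pics/{c}0.png",im[:,:,::-1])
    print(c,camera_model(c))
    for q in("pointer_tip","post_grip","square_dot","round_dot","key_top","stand","counter"):
        print(q,[(([round(v) for v in d["at"]]),round(d["confidence"],2)) for d in place_of(c,q)[:3]])
s=sense();print(s)
E
```

```text
scene {'fx': 436.8487855139361, 'fy': 436.8487855139361, 'cx': 331.70108876189227, 'cy': 237.3570347282293, 'position': array([1330.51985774, -110.7901106 , 1167.68873379]), 'attitude': array([36.7622406 ,  0.5349093 , 75.46808876])}
pointer_tip [([269, 312], 0.75), ([211, 399], 0.52)]
post_grip [([231, 315], 0.6), ([260, 336], 0.27)]
square_dot [([262, 339], 0.55)]
round_dot [([266, 314], 0.66)]
key_top [([192, 335], 0.62), ([177, 376], 0.61), ([162, 481], 0.6)]
stand [([280, 313], 0.6)]
counter [([228, 400], 0.98), ([205, 337], 0.89), ([192, 381], 0.71)]
top {'fx': 478.22628573561934, 'fy': 478.22628573561934, 'cx': 315.51107810710766, 'cy': 236.52664603174887, 'position': array([ 388.25341858,   92.74561106, 1734.46701458]), 'attitude': array([  4.63896053,  -1.0086414 , -90.9416215 ])}
pointer_tip [([206, 333], 0.94)]
post_grip [([244, 320], 0.59)]
square_dot [([211, 304], 0.73)]
round_dot [([213, 333], 0.74)]
key_top [([297, 241], 0.56), ([244, 238], 0.54), ([297, 133], 0.52)]
stand [([208, 335], 0.57)]
counter [([290, 138], 0.96), ([238, 243], 0.85), ([291, 243], 0.77)]
{'time': 0.8, 'joint_pos': array([-8.12120261e+01,  7.47112922e+00,  8.52660404e+01,  1.47712912e-03,
        8.72627572e+01, -4.89327087e+00]), 'qd': array([-0.05793174,  0.00531098, -0.02284282, -0.01443192, -0.07786576,
        0.02319583]), 'joint_efforts': array([ 2.89592113e-03, -5.69248974e+01, -5.00834084e+01, -1.92481962e-04,
        7.30513202e-04,  1.00311061e-04]), 'tool_pos': array([ 141.94224459, -582.9784194 ,  231.30949325]), 'tcp_rot': array([-1.79998536e+02, -1.98783497e-04, -7.63188258e+01]), 'ft_force': array([ 0.88054694, -0.70978669,  0.09840886]), 'wrist_torque': array([ 0.06950009, -0.04052517, -0.00778799]), 'finger_gap': 85.36764361337083}
```

Run:
```python
import cv2,numpy as np
a=cv2.imread("pics/scene0.png");b=cv2.imread("pics/top0.png")
cv2.imwrite("pics/s1.png",cv2.resize(a[130:330,230:520],(800,552),interpolation=cv2.INTER_CUBIC))
cv2.imwrite("pics/t1.png",cv2.resize(b[140:340,110:400],(800,552),interpolation=cv2.INTER_CUBIC))
```

```text
(no output)
```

View pics/s1.png

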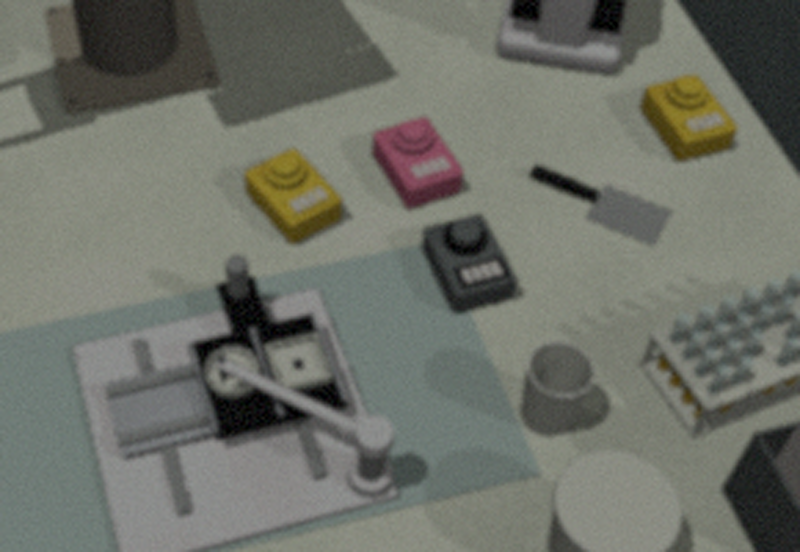

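View pics/t1.png

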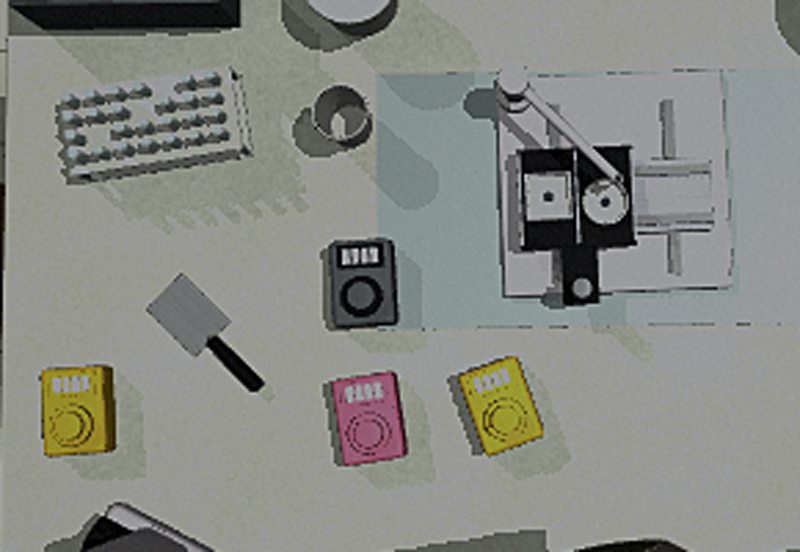

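```bash
cat > h.py <<'E'
from bench import *
import cv2,numpy as np
from scipy.spatial.transform import Rotation as R
def ray(c,at):
    m=camera_model(c); A=R.from_euler("xyz",m["attitude"],degrees=True)
    d=A.apply([(at[1]-m["cx"])/m["fx"],-(at[0]-m["cy"])/m["fy"],-1]); return np.array(m["position"]),d
def onz(c,at,z):
    p,d=ray(c,at); return (p+d*(z-p[2])/d[2])
def proj(c,X):
    m=camera_model(c); A=R.from_euler("xyz",m["attitude"],degrees=True)
    q=A.inv().apply(np.asarray(X,float)-m["position"])
    return np.stack([m["cy"]-m["fy"]*q[...,1]/-q[...,2], m["cx"]+m["fx"]*q[...,0]/-q[...,2]],-1)
Z=dict(pointer_tip=67,post_grip=76,square_dot=52,round_dot=52,key_top=63,stand=0,counter=0)
E
python3 - <<'E'
from h import *
for n in range(3):
  for c in("scene","top"):
    snapshot(c)
    for q in Z:
        print(c,q,[(onz(c,d["at"],Z[q])[:2].round(1),np.round(d["at"],1),round(d["confidence"],2)) for d in place_of(c,q)[:4]])  if n==0 else 0
b=cv2.imread("pics/top0.png");a=cv2.imread("pics/scene0.png")
u=lambda im,r0,r1,c0,c1:cv2.resize(im[r0:r1,c0:c1],None,fx=8,fy=8,interpolation=cv2.INTER_CUBIC)
t=u(b,180,250,286,386);s=u(a,238,298,285,385)[:480]
cv2.imwrite("pics/t2.png",t);cv2.imwrite("pics/s2.png",s)
E
```

```text
scene pointer_tip [(array([624. ,  10.6]), array([266.3, 315.2]), 0.81)]
scene post_grip [(array([493.9,  40.6]), array([229.3, 314.9]), 0.58), (array([760.1, 309.5]), array([280.5, 426.2]), 0.3)]
scene square_dot [(array([609.6,  85.3]), array([259.9, 338. ]), 0.75), (array([476.9,  39.6]), array([229.9, 313.7]), 0.41)]
scene round_dot [(array([608.2,  10.3]), array([264.8, 314.1]), 0.65)]
scene key_top [(array([482.8, 324.4]), array([211.6, 398.1]), 0.65), (array([317.9, 299.7]), array([178.2, 375.5]), 0.59), (array([332.2, 697.3]), array([160.4, 481.5]), 0.51), (array([349.8, 144.4]), array([193.2, 335. ]), 0.39)]
scene stand [(array([634.4,  -3.8]), array([281.8, 312.3]), 0.62)]
scene counter [(array([332.9, 315.8]), array([192.6, 379.8]), 0.82), (array([508.9, 323.6]), array([229.4, 398.4]), 0.74), (array([357. , 681.2]), array([178.3, 476. ]), 0.7), (array([333.1, 155.2]), array([201.3, 336.8]), 0.68)]
top pointer_tip [(array([627.4,  -1.8]), array([206.7, 332.9]), 0.58)]
top post_grip [(array([482.9,  52.3]), array([247.8, 318.3]), 0.93)]
top square_dot [(array([611.6,  88.6]), array([212.1, 307.3]), 0.74)]
top round_dot [(array([597.9,   7.6]), array([215.6, 330.2]), 0.5)]
top key_top [(array([312.3, 312.2]), array([298.4, 244. ]), 0.66), (array([340.4, 690.1]), array([292.1, 134.2]), 0.56), (array([502. , 331.9]), array([243.8, 238.1]), 0.52), (array([331.7, 140. ]), array([291.9, 293.7]), 0.49)]
top stand [(array([643. ,  -3.1]), array([205.1, 332.2]), 0.8)]
top counter [(array([341.9, 320.3]), array([289.3, 244. ]), 0.95), (array([353.2, 140.7]), array([285.3, 293.9]), 0.77), (array([518.4, 329.7]), array([240.4, 241.2]), 0.71), (array([344. , 698.4]), array([290.5, 138.2]), 0.6)]
```

View pics/t2.png

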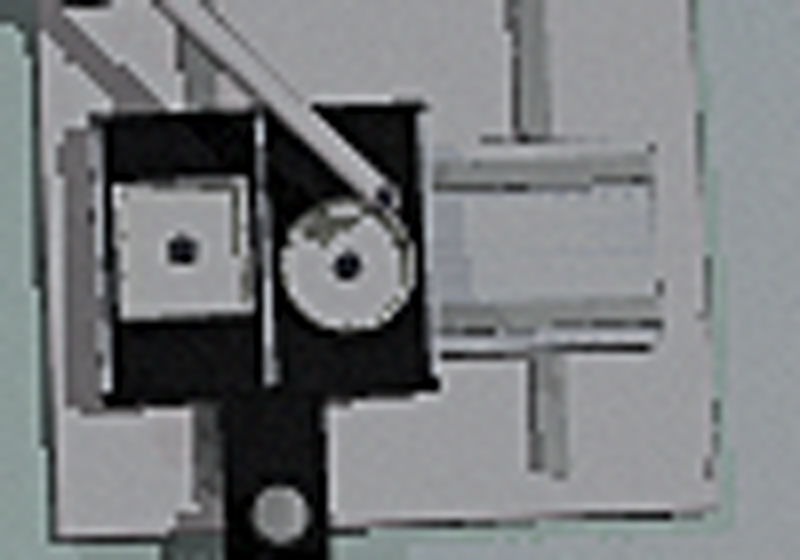

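View pics/s2.png

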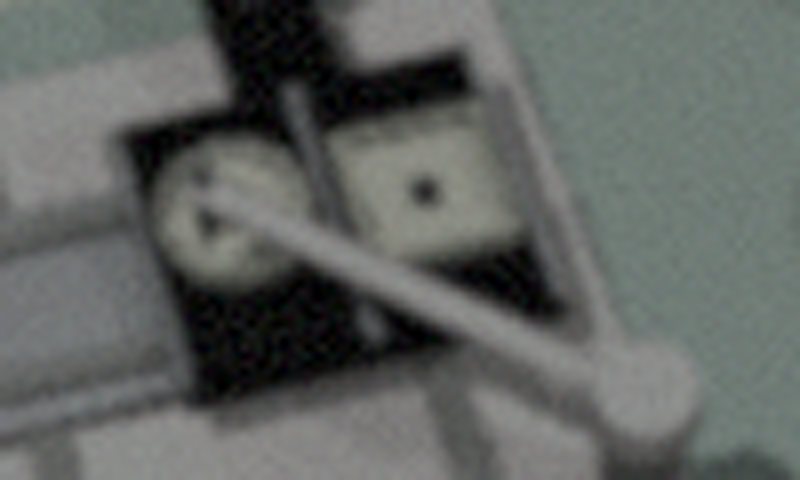

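Run:
```python
from h import *
T=lambda x,y:(180+(y+.5)/8-.5,286+(x+.5)/8-.5)
S=lambda x,y:(238+(y+.5)/8-.5,285+(x+.5)/8-.5)
b=cv2.cvtColor(cv2.imread("pics/top0.png"),cv2.COLOR_BGR2GRAY).astype(float)
a=cv2.cvtColor(cv2.imread("pics/scene0.png"),cv2.COLOR_BGR2GRAY).astype(float)
def cen(im,at,r=3,k=.5):
    r0,c0=int(round(at[0])),int(round(at[1]));w=im[r0-r:r0+r+1,c0-r:c0+r+1]
    m=np.clip(np.percentile(w,70)-20-w,0,None);g=np.mgrid[r0-r:r0+r+1,c0-r:c0+r+1]
    return (g[0]*m).sum()/m.sum(),(g[1]*m).sum()/m.sum()
sq=cen(b,T(180,250));ro=cen(b,T(346,266))
SQ=onz("top",sq,52);RO=onz("top",ro,52);print("SQ",SQ,"RO",RO)
sqs=cen(a,S(425,190));print("SQ scene",onz("scene",sqs,52))
print("RO in scene crop",(proj("scene",RO)-[238,285])[::-1]*8)
bl=onz("top",T(55,537),15);br=onz("top",T(710,512),15);print("BL,BR",bl,br,np.linalg.norm(bl-br))
v=bl-br;yaw=np.arctan2(v[1],v[0])-np.pi/2;print("yaw",np.degrees(yaw))
ex=np.array([np.cos(yaw),np.sin(yaw),0]);ey=np.array([-ex[1],ex[0],0])
o=(bl+br)/2+145*ex;print("origin guess",o)
print("d",(SQ-RO)@ex,(SQ-RO)@ey)
post=onz("top",T(280,514),98);print("post",post)
for c,K,z0 in(("top",(180,286),0),("scene",(238,285),0)):
  for z in(67,98,112): print(c,z,(proj(c,[o[0],o[1],z])-K)[::-1]*8)
# key
k=(140+298/2.76,110+361/2.759);print("key",onz("top",k,63),"tip net tri")
```

```text
SQ [615.7794055   84.98521823  52.        ] RO [608.38827898  12.41462541  52.        ]
SQ scene [615.17354789  82.74391837  52.        ]
RO in scene crop [238.35666201 213.49445771]
BL,BR [491.84651164 143.8230542   15.        ] [ 498.60410552 -151.76309991   15.        ] 295.6633889683656
yaw 1.3096492200400156
origin guess [640.18743086  -0.65594627  15.        ]
d 9.047847511956665 72.38270614211652
post [495.23942253  44.83972637  98.        ]
top 67 [372.14778559 184.92313924]
top 98 [375.95385099 174.12521326]
top 112 [377.71975122 169.11529937]
scene 67 [222.03385725 268.28579474]
scene 98 [218.28504373 222.71937319]
scene 112 [216.54369635 201.5534848 ]
key [487.23576997 322.40597606  63.        ] tip net tri
```

Run:
```python
from h import *
T=lambda x,y:(180+(y+.5)/8-.5,286+(x+.5)/8-.5)
S=lambda x,y:(238+(y+.5)/8-.5,285+(x+.5)/8-.5)
for s in((198,170),(210,220)):
    p,d=ray("top",T(385,195));q,e=ray("scene",S(*s));d/=np.linalg.norm(d);e/=np.linalg.norm(e)
    t,u=np.linalg.lstsq(np.stack([d,-e],1),q-p,rcond=None)[0];print(s,p+t*d,q+u*e)
for z in(52,67,98,112,120):print(z,onz("top",T(385,195),z)[:2],onz("scene",S(198,170),z)[:2],onz("scene",S(210,220),z)[:2])
b=cv2.imread("pics/top0.png");a=cv2.imread("pics/scene0.png")
u=lambda im,r0,r1,c0,c1:cv2.convertScaleAbs(cv2.resize(im[r0:r1,c0:c1],(400,400),interpolation=cv2.INTER_CUBIC),alpha=1.4)
cv2.imwrite("pics/c3.png",np.hstack([u(b,195,219,318,342),u(a,250,280,298,328)]))
```

```text
(198, 170) [629.33474911  -1.63469225 119.75271388] [628.53322332  -5.77305558 119.87493184]
(210, 220) [633.32649506  -3.1974105   93.01680172] [633.22458317  -3.71193943  93.03166029]
52 [639.45041749  -5.59484897] [583.06016801   1.02970407] [6.06601036e+02 3.76430018e-01]
67 [637.21087583  -4.71809663] [ 5.93109472e+02 -4.73669737e-01] [616.33384271  -1.11816077]
98 [632.58248971  -2.90614178] [613.87803386  -3.58064227] [636.44830903  -4.20698175]
112 [630.49225082  -2.08783959] [623.25738434  -4.98379116] [645.53226156  -5.60193315]
120 [629.2978286   -1.62023834] [628.61701318  -5.78559052] [650.72309158  -6.39904824]
```

View pics/c3.png

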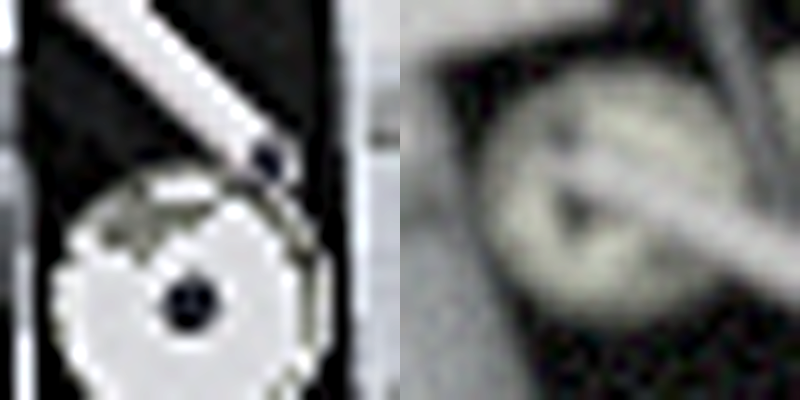

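Call:
apply_moves:
  targets: "0 0 0 -52.6 -49.2 0 8.5;0 0 0 -52.6 -49.2 0 8.5;0 0 0 -52.6 -49.2 0 8.5;0 0 0 -52.6 -49.2 0 8.5;0 0 0 -52.6 -49.2 0 8.5"

```text
time: 2.3
tool_pos: [265.2, -363.5, 231.3]
tcp_rot: [-180.0, -0.0, -76.3]
ft_force: [1.0, -0.2, -0.2]
finger_gap: 84.7
```

```bash
cat >> h.py <<'E'
def to(x,y,z,s=None):
    "tool-axes shift in cm from the measured pose to a world TCP point"
    s=s or sense(); A=R.from_euler("xyz",s["tcp_rot"],degrees=True)
    return (A.inv().apply(np.array([x,y,z])-s["tool_pos"])/10).round(2)
E
python3 - <<'E'
from h import *
s=sense();print(s["time"],s["tool_pos"],s["tcp_rot"],to(495,45,231))
E
```

```text
2.3 [ 265.23417459 -363.49991109  231.34782476] [-1.79982998e+02 -2.79937574e-02 -7.63498669e+01] [-3.427e+01 -3.197e+01  3.000e-02]
```

Call:
apply_moves:
  targets: "0 0 0 -34.3 -32 0 8.5;0 0 0 -34.3 -32 0 8.5;0 0 0 -34.3 -32 0 8.5;0 0 0 -34.3 -32 0 8.5;0 0 0 -34.3 -32 0 8.5"

```text
time: 2.8
tool_pos: [387.8, -145.4, 231.8]
tcp_rot: [-179.9, -0.1, -76.3]
ft_force: [1.3, -1.1, 0.2]
finger_gap: 85.1
```

Run:
```python
from h import *
s=sense();print(s["time"],s["tool_pos"],s["tcp_rot"],to(495,45,231))
```

```text
2.8 [ 387.82243431 -145.38086533  231.75823112] [-1.79938358e+02 -5.61723425e-02 -7.63300764e+01] [-15.97 -14.91   0.08]
```

Call:
apply_moves:
  targets: "0 0 0 -16 -14.9 0 8.5;0 0 0 -16 -14.9 0 8.5;0 0 0 -16 -14.9 0 8.5;0 0 0 -16 -14.9 0 8.5;0 0 0 -16 -14.9 0 8.5"

```text
time: 3.3
tool_pos: [495.3, 47.4, 231.4]
tcp_rot: [-179.9, 0.1, -76.1]
ft_force: [0.3, -0.3, 0.1]
finger_gap: 84.8
```

Call:
apply_moves:
  targets: "0 0 0 0 0 4 8.5;0 0 0 0 0 8 8.5;0 0 0 0 0 10 8.5;0 0 0 0 0 10 8.5;0 0 0 0 0 10 8.5"

```text
time: 3.8
tool_pos: [494.2, 43.4, 131.9]
tcp_rot: [180.0, -0.0, -76.3]
ft_force: [-0.2, 0.3, -0.0]
finger_gap: 84.9
```

Run:
```python
from h import *
s=sense();print(s["time"],s["tool_pos"],s["tcp_rot"],s["ft_force"],to(495,45,59))
im=snapshot("top");im2=snapshot("scene")
u=lambda im,r0,r1,c0,c1:cv2.resize(im[r0:r1,c0:c1,::-1],(400,400),interpolation=cv2.INTER_CUBIC)
cv2.imwrite("pics/d4.png",np.hstack([u(im,195,265,285,355),u(im2,205,275,280,350)]))
```

```text
3.8 [494.20782881  43.43024229 131.88340445] [ 1.79998227e+02 -1.46582381e-03 -7.63213592e+01] [-0.23050411  0.29258785 -0.01209523] [-0.13 -0.11  7.29]
```

View pics/d4.png

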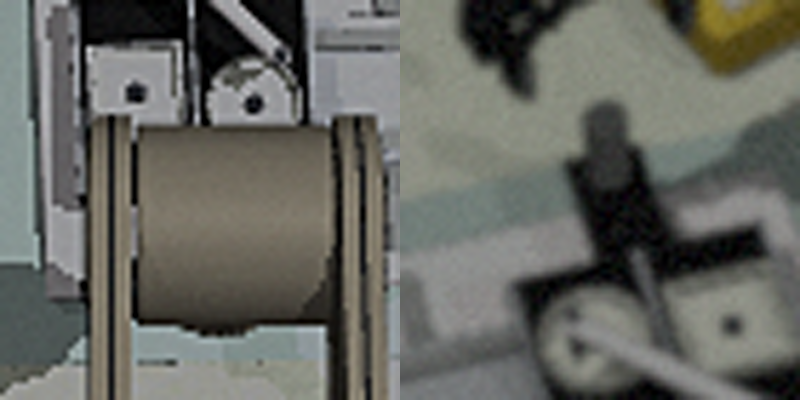

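Call:
apply_moves:
  targets: "0 0 0 -0.1 -0.1 3 8.5;0 0 0 -0.1 -0.1 5 8.5;0 0 0 -0.1 -0.1 7.3 8.5;0 0 0 -0.1 -0.1 7.3 8.5;0 0 0 -0.1 -0.1 7.3 6"

```text
time: 4.4
tool_pos: [495.7, 44.6, 59.8]
tcp_rot: [-179.9, -0.0, -76.3]
ft_force: [0.3, 1.1, 0.1]
finger_gap: 73.1
```

Call:
apply_moves:
  targets: "0 0 0 0 0 0 1.5;0 0 0 0 0 0 1.5;0 0 0 0 0 0 1.5;0 0 0 0 0 0 1.5;0 0 0 0 0 0 1.5"
  force: 40

```text
time: 4.9
tool_pos: [495.8, 44.7, 59.6]
tcp_rot: [-179.9, -0.0, -76.3]
ft_force: [-1.3, -0.1, 6.1]
finger_gap: 25.2
```

Call:
apply_moves:
  targets: "0 0 0 0 0 0 1.5;0 0 0 0 0 0 1.5;0 0 0 0 0 0 1.5;0 0 0 0 0 0 1.5;0 0 0 0 0 0 1.5"

```text
time: 5.4
tool_pos: [495.8, 44.6, 59.6]
tcp_rot: [-179.9, -0.0, -76.3]
ft_force: [-0.7, -1.0, 5.4]
finger_gap: 24.9
```

```bash
cat >> h.py <<'E'
def cen(im,at,r=3):
    r0,c0=int(round(at[0])),int(round(at[1]));w=im[r0-r:r0+r+1,c0-r:c0+r+1]
    m=np.clip(np.percentile(w,70)-20-w,0,None);g=np.mgrid[r0-r:r0+r+1,c0-r:c0+r+1]
    return np.array([(g[0]*m).sum()/m.sum(),(g[1]*m).sum()/m.sum()])
def grey(c,n=4): return np.mean([cv2.cvtColor(snapshot(c),cv2.COLOR_RGB2GRAY).astype(float) for _ in range(n)],0)
E
python3 - <<'E'
from h import *
s=sense();print(s["time"],s["tool_pos"],s["ft_force"],s["finger_gap"])
g=grey("top")
for p,z in(((210.8,308.5),52),((213,329),52)):
    c=cen(g,p);c=cen(g,c);print(c,onz("top",c,z))
c=cen(g,(204,333.6),2);print("ptr",c,onz("top",c,112))
print(g[200:210,328:340].astype(int))
E
```

```text
5.4 [495.78753628  44.63098552  59.60699305] [-0.73562244 -1.02139149  5.4069171 ] 24.870511615299627
[210.96524719 308.08247675] [615.57589103  85.72340201  52.        ]
[212.73967071 328.60386988] [608.21317585  13.06083589  52.        ]
ptr [204.07421616 335.00007377] [629.95777221  -6.57840591 112.        ]
[[153 159 164 171  42   5  10  16  13   0 122 141]
 [115 150 162 162 173  44   4  12  14   2 126 135]
 [ 14 104 151 162 167 181  58   7  14   4  84 138]
 [  1   5  95 147 170 100  87  71  12   4  81 139]
 [ 31  25  24  89 154  28  30 115   5   3  63 159]
 [ 99  79 101  91  91  78  30 141  10   4  62 158]
 [176 174 176  59  51  54 125  44   4   3  65 156]
 [ 76  70  66 170  72  61  76  84   3   2  65 159]
 [ 92  85 161 159 161 170  79  76  84   0  24 160]
 [164 160 156 154 156 162  70  43 191   0  17 161]]
```

Call:
apply_moves:
  targets: "0 0 0 1.5 0.1 0 1.5;0 0 0 3.5 0.25 0 1.5;0 0 0 5.5 0.4 0 1.5;0 0 0 7.5 0.54 0 1.5;0 0 0 8.9 0.64 0 1.5"

```text
time: 6.1
tool_pos: [510.6, -44.2, 59.6]
tcp_rot: [-179.9, -0.0, -76.3]
ft_force: [-1.4, 2.8, 6.4]
finger_gap: 25.3
```

Call:
apply_moves:
  targets: "0 0 0 0 0 0 1.5;0 0 0 0 0 0 1.5;0 0 0 0 0 0 1.5;0 0 0 0 0 0 1.5;0 0 0 0 0 0 1.5"

```text
time: 6.6
tool_pos: [510.9, -43.2, 59.6]
tcp_rot: [-179.9, -0.1, -76.3]
ft_force: [1.8, -2.1, 6.1]
finger_gap: 25.1
```

Run:
```python
from h import *
s=sense();print(s["time"],s["tool_pos"],s["ft_force"],s["finger_gap"])
g=grey("top",6);h=grey("scene",6)
np.save("g1.npy",g);np.save("h1.npy",h)
print("expect round dot",proj("top",[623.0,-74.8,52]),"tip67",proj("top",[630.4,-2.2,67]),proj("scene",[630.4,-2.2,67]),"dot",proj("top",[630.4,-2.2,52]),proj("scene",[630.4,-2.2,52]))
c=cen(g,proj("top",[623.0,-74.8,52]));c=cen(g,c);print("round",c,onz("top",c,52))
u=lambda im,r0,r1,c0,c1:cv2.resize(im[r0:r1,c0:c1],(400,400),interpolation=cv2.INTER_CUBIC)
cv2.imwrite("pics/e5.png",np.clip(np.hstack([u(g,192,220,318,346),u(h,250,280,298,328)])*1.2,0,255))
```

```text
6.6 [510.88080482 -43.21342285  59.59975368] [ 1.83994514 -2.08847803  6.07854641] 25.126363939500166
expect round dot [208.2610626  353.24028689] tip67 [205.86535938 333.01044761] [268.96143479 311.51048249] dot [206.47690994 332.78202295] [271.65235996 311.74128993]
round [208.30147378 353.25685497] [622.85449495 -74.85563654  52.        ][ WARN:0@15.950] global loadsave.cpp:1063 imwrite_ Unsupported depth image for selected encoder is fallbacked to CV_8U.
```

View pics/e5.png

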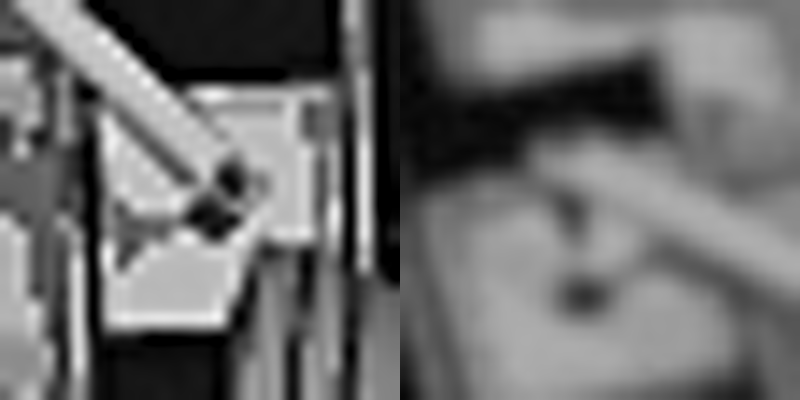

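Call:
apply_moves:
  targets: "0 0 0 0 0 0 8.5;0 0 0 0 0 0 8.5;0 0 0 0 0 0 8.5;0 0 0 0 0 0 8.5;0 0 0 0 0 0 8.5"

```text
time: 7.7
tool_pos: [509.4, -43.2, 58.1]
tcp_rot: [180.0, 0.0, -76.3]
ft_force: [-0.0, -0.3, -0.1]
finger_gap: 84.7
```

Call:
apply_moves:
  targets: "0 0 0 0 0 -3 8.5;0 0 0 0 0 -7 8.5;0 0 0 0 0 -11 8.5;0 0 0 0 0 -12 8.5;0 0 0 0 0 -12 8.5"

```text
time: 8.2
tool_pos: [511.2, -43.6, 180.8]
tcp_rot: [-179.8, -0.1, -76.3]
ft_force: [0.3, 0.2, -0.0]
finger_gap: 84.9
```

Run:
```python
from h import *
s=sense();print(s["time"],s["tool_pos"],s["ft_force"],s["finger_gap"])
g=grey("top",4)
c=cen(g,(208.3,353.25));c=cen(g,c);print("round",c,onz("top",c,52))
print(to(487,322,150))
k=np.clip(cv2.resize(g[222:264,220:262],(588,588),interpolation=cv2.INTER_CUBIC)*1.8,0,255).astype(np.uint8)
cv2.imwrite("pics/k6.png",k)
kc=proj("top",[487.2,322.4,63]);print(kc,(kc-[222,220]+.5)*14)
```

```text
8.2 [511.24920952 -43.61233012 180.78644414] [ 0.34950631  0.19438455 -0.01810464] 84.9259193517449
round [207.52137931 352.88448276] [625.6662401  -73.59457116  52.        ]
[-35.97  -6.57   2.63]
[247.98122022 240.84626485] [370.73708304 298.84770788]
```

View pics/k6.png

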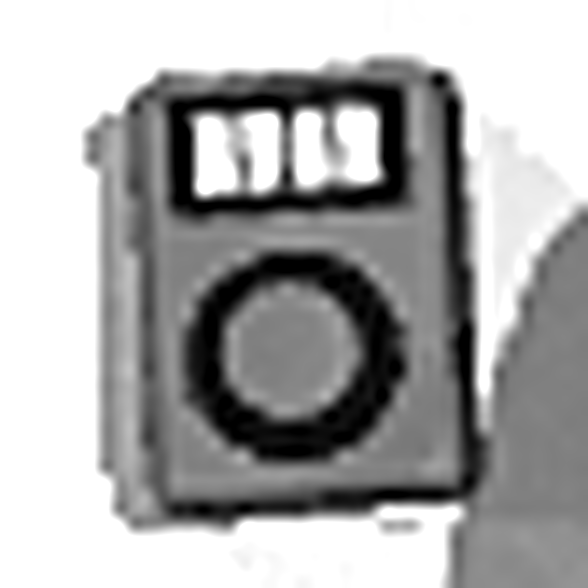

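Call:
apply_moves:
  targets: "0 0 0 -36 -6.6 0 8.5;0 0 0 -36 -6.6 0 0;0 0 0 -36 -6.6 0 0;0 0 0 -36 -6.6 0 0;0 0 0 -36 -6.6 0 0"

```text
time: 8.9
tool_pos: [493.8, 207.8, 176.3]
tcp_rot: [179.8, -0.0, -76.3]
ft_force: [1.0, 0.0, 0.4]
finger_gap: 27.7
```

Run:
```python
from h import *
s=sense();print(s["time"],s["tool_pos"],s["ft_force"],s["finger_gap"])
g=grey("top",6);h=grey("scene",6)
for st in((208.3,353.25),(207.5,352.9)):
    c=cen(g,st);c=cen(g,c);print("round",c,onz("top",c,52))
    c=cen(g,st,2);print("round r2",c,onz("top",c,52))
K=onz("top",(246.5,240.15),63);print("key",K,to(K[0],K[1],90))
g1=np.load("g1.npy")
print(g1[205:213,349:358].astype(int));print(g[205:213,349:358].astype(int))
u=lambda im,r0,r1,c0,c1:cv2.resize(im[r0:r1,c0:c1],(400,400),interpolation=cv2.INTER_CUBIC)
cv2.imwrite("pics/f7.png",np.clip(np.hstack([u(g,192,220,318,346),u(h,250,280,298,328)])*1.2,0,255).astype(np.uint8))
```

```text
8.9 [493.81848211 207.84312509 176.32627051] [0.99258121 0.01845978 0.38578503] 27.708228944800492
round [208.30313958 353.25362143] [622.84869153 -74.84399735  52.        ]
round r2 [208.30221546 353.26668771] [622.85135139 -74.89055505  52.        ]
round [208.30313958 353.25362143] [622.84869153 -74.84399735  52.        ]
round r2 [208.30221546 353.26668771] [622.85135139 -74.89055505  52.        ]
key [492.41639331 324.80456341  63.        ] [-11.69  -2.5    8.83]
[[153 153 154 154 156 155 154 154 155]
 [153 154 157 164 168 166 161 155 154]
 [153 154 163  74  27  39 128 158 153]
 [153 156 167  40  31  29  91 161 154]
 [155 155 164  55  26  24 129 159 154]
 [155 154 161 167  55  70 164 156 153]
 [163 161 161 163 164 163 160 156 156]
 [100 133 125 170 168 167 163 161 158]]
[[152 152 152 154 154 154 153 152 155]
 [151 150 155 162 166 164 158 154 153]
 [151 154 162  75  27  40 126 157 152]
 [151 155 164  41  30  27  90 159 153]
 [151 155 163  55  26  24 128 158 152]
 [152 152 156 166  55  69 164 156 152]
 [152 151 154 157 159 159 156 152 150]
 [154 152 151 151 152 153 153 151 152]]
```

View pics/f7.png

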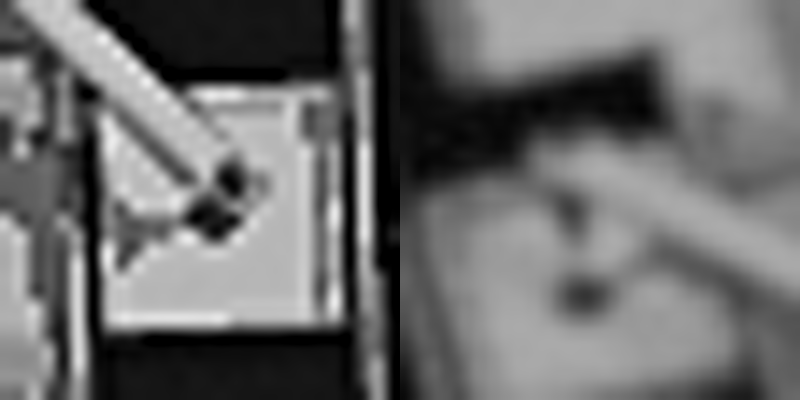

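Call:
apply_moves:
  targets: "0 0 0 -11.7 -2.5 4 0;0 0 0 -11.7 -2.5 4 0;0 0 0 -11.7 -2.5 7 0;0 0 0 -11.7 -2.5 9.5 0;0 0 0 -11.7 -2.5 9.5 0"

```text
time: 10.0
tool_pos: [488.7, 324.6, 78.5]
tcp_rot: [179.5, -0.1, -76.3]
ft_force: [-0.4, -1.0, -1.7]
finger_gap: -0.2
```

Run:
```python
from h import *
s=sense();print(s["time"],s["tool_pos"],s["ft_force"],s["finger_gap"],to(492.4,324.8,66))
im=snapshot("top");im2=snapshot("scene")
u=lambda im,r0,r1,c0,c1:cv2.resize(im[r0:r1,c0:c1,::-1],(400,400),interpolation=cv2.INTER_CUBIC)
cv2.imwrite("pics/d8.png",np.hstack([u(im,220,265,220,265),u(im2,190,240,375,425)]))
```

```text
10.0 [488.74511599 324.55079604  78.50679965] [-0.37633804 -1.03912566 -1.71046256] -0.16997965481570876 [ 0.06 -0.37  1.25]
```

View pics/d8.png

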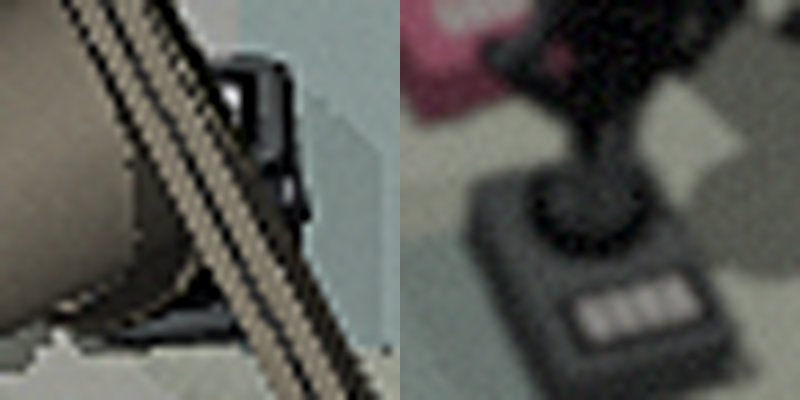

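Call:
apply_moves:
  targets: "0 0 0 0 -0.2 0.4 0;0 0 0 0 -0.2 0.8 0;0 0 0 0 -0.2 1.2 0;0 0 0 0 -0.2 1.2 0;0 0 0 0 -0.2 1.2 0"

```text
time: 10.6
tool_pos: [493.9, 326.2, 71.4]
tcp_rot: [-180.0, 0.0, -76.3]
ft_force: [-0.7, 0.1, 0.2]
finger_gap: -0.2
```

Call:
apply_moves:
  targets: "0 0 0 0 0 0.2 0;0 0 0 0 0 0.4 0;0 0 0 0 0 0.6 0;0 0 0 0 0 0.7 0;0 0 0 0 0 0.7 0"

```text
time: 11.1
tool_pos: [493.9, 326.4, 64.4]
tcp_rot: [-180.0, 0.0, -76.3]
ft_force: [-0.3, -0.1, 3.3]
finger_gap: -0.2
```

Call:
apply_moves:
  targets: "0 0 0 0 0 0.1 0;0 0 0 0 0 0.2 0;0 0 0 0 0 0.3 0;0 0 0 0 0 0.3 0;0 0 0 0 0 0.3 0"

```text
time: 11.6
tool_pos: [494.0, 326.4, 61.5]
tcp_rot: [-180.0, 0.0, -76.3]
ft_force: [-0.9, -0.2, 4.5]
finger_gap: 0.1
```

Call:
apply_moves:
  targets: "0 0 0 0 0 0.1 0;0 0 0 0 0 0.15 0;0 0 0 0 0 0.2 0;0 0 0 0 0 0.2 0;0 0 0 0 0 0.2 0"

```text
time: 12.1
tool_pos: [494.1, 326.5, 60.9]
tcp_rot: [-180.0, 0.0, -76.3]
ft_force: [-5.7, -3.0, 16.1]
finger_gap: -0.1
```

Call:
apply_moves:
  targets: "0 0 0 0 0 -0.5 0;0 0 0 0 0 -2 0;0 0 0 0 0 -6 0;0 0 0 0 0 -11 3;0 0 0 0 0 -11 8.5"

```text
time: 12.6
tool_pos: [497.8, 328.5, 178.5]
tcp_rot: [-179.3, 0.2, -76.3]
ft_force: [1.3, 0.8, 1.3]
finger_gap: 28.2
```

Run:
```python
from h import *
s=sense();print(s["time"],s["tool_pos"],s["ft_force"],s["finger_gap"],to(510.5,-43.3,175))
```

```text
12.6 [497.76455757 328.48538402 178.48059402] [1.26655825 0.83774864 1.34714682] 28.227421857389714 [36.43  7.56  0.14]
```

Call:
apply_moves:
  targets: "0 0 0 36.4 7.6 0 8.5;0 0 0 36.4 7.6 0 8.5;0 0 0 36.4 7.6 0 8.5;0 0 0 36.4 7.6 0 8.5;0 0 0 36.4 7.6 0 8.5"

```text
time: 13.1
tool_pos: [501.7, 74.7, 169.7]
tcp_rot: [-180.0, -0.0, -76.3]
ft_force: [0.7, -0.2, -1.1]
finger_gap: 84.7
```

Run:
```python
from h import *
s=sense();print(s["time"],s["tool_pos"],s["ft_force"],s["finger_gap"],to(510.5,-43.3,175))
```

```text
13.1 [501.73788762  74.6934464  169.66631494] [ 0.74553636 -0.17599774 -1.07922115] 84.6602413920403 [11.67  1.94 -0.53]
```

Call:
apply_moves:
  targets: "0 0 0 11.7 1.9 0 8.5;0 0 0 11.7 1.9 0 8.5;0 0 0 11.7 1.9 0 8.5;0 0 0 11.7 1.9 0 8.5;0 0 0 11.7 1.9 0 8.5"

```text
time: 13.6
tool_pos: [511.1, -41.7, 169.4]
tcp_rot: [180.0, 0.0, -76.4]
ft_force: [-0.1, -0.3, -0.3]
finger_gap: 84.9
```

Run:
```python
from h import *
s=sense();print(s["time"],s["tool_pos"],s["ft_force"],s["finger_gap"],to(510.5,-43.3,60))
```

```text
13.6 [511.14228395 -41.70707956 169.35668038] [-0.13004762 -0.30890528 -0.32848888] 84.8592902353057 [ 0.15  0.1  10.94]
```

Call:
apply_moves:
  targets: "0 0 0 0.1 0.1 3.5 8.5;0 0 0 0.1 0.1 7 8.5;0 0 0 0.1 0.1 9.5 8.5;0 0 0 0.1 0.1 10.9 8.5;0 0 0 0.1 0.1 10.9 8.5"

```text
time: 14.1
tool_pos: [508.8, -41.4, 58.2]
tcp_rot: [179.8, 0.1, -76.2]
ft_force: [-0.2, -0.1, 0.8]
finger_gap: 85.0
```

Call:
apply_moves:
  targets: "0 0 0 0 0 0 1.5;0 0 0 0 0 0 1.5;0 0 0 0 0 0 1.5;0 0 0 0 0 0 1.5;0 0 0 0 0 0 1.5"

```text
time: 14.6
tool_pos: [511.4, -43.1, 61.5]
tcp_rot: [-179.9, -0.0, -76.3]
ft_force: [-0.9, 0.5, 6.2]
finger_gap: 25.2
```

Call:
apply_moves:
  targets: "0 0 0 0 0 0 1.5;0 0 0 0 0 0 1.5;0 0 0 0 0 0 1.5;0 0 0 0 0 0 1.5;0 0 0 0 0 0 1.5"

```text
time: 15.1
tool_pos: [511.4, -43.1, 61.5]
tcp_rot: [-179.9, -0.0, -76.3]
ft_force: [-2.1, 0.4, 6.0]
finger_gap: 25.0
```

Run:
```python
from h import *
s=sense();print(s["time"],s["tool_pos"],s["ft_force"],s["finger_gap"])
g=grey("top",4)
c=cen(g,(208.3,353.25));c=cen(g,c);p=onz("top",c,52);print("round",c,p)
print(to(*(s["tool_pos"]+[630.4-p[0],-2.2-p[1],0]),s))
```

```text
15.1 [511.3780843  -43.08629356  61.45463275] [-2.08812362  0.40186332  5.99767728] 25.048151383020038
round [208.30383352 353.25739321] [622.84601983 -74.85735839  52.        ]
[-6.88 -2.45 -0.  ]
```

Call:
apply_moves:
  targets: "0 0 0 -1.3 -0.46 0 1.5;0 0 0 -3 -1.07 0 1.5;0 0 0 -4.8 -1.71 0 1.5;0 0 0 -6.2 -2.21 0 1.5;0 0 0 -6.88 -2.45 0 1.5"

```text
time: 15.8
tool_pos: [518.9, 30.5, 61.4]
tcp_rot: [-179.9, -0.0, -76.3]
ft_force: [-1.3, -2.0, 6.8]
finger_gap: 25.1
```

Call:
apply_moves:
  targets: "0 0 0 0 0 0 1.5;0 0 0 0 0 0 1.5;0 0 0 0 0 0 1.5;0 0 0 0 0 0 1.5;0 0 0 0 0 0 1.5"

```text
time: 16.3
tool_pos: [519.1, 29.9, 61.4]
tcp_rot: [-179.9, -0.0, -76.3]
ft_force: [-0.0, 2.0, 5.0]
finger_gap: 24.9
```

Run:
```python
from h import *
s=sense();print(s["time"],s["tool_pos"],s["ft_force"],s["finger_gap"])
g=grey("top",6);h=grey("scene",6)
e=proj("top",[630.4+7.37,-2.2+72.66,52])
c=cen(g,e);c=cen(g,c);p=onz("top",c,52);print("square",e,c,p,"-> round err",p[:2]-[637.77,70.46])
u=lambda im,r0,r1,c0,c1:cv2.resize(im[r0:r1,c0:c1],(400,400),interpolation=cv2.INTER_CUBIC)
cv2.imwrite("pics/f9.png",np.clip(np.hstack([u(g,192,220,318,346),u(h,250,280,298,328)])*1.2,0,255).astype(np.uint8))
```

```text
16.3 [519.07055183  29.93111153  61.44510713] [-0.0095244   2.00960213  4.99159732] 24.887063276689016
square [204.69974104 312.28833392] [204.52486016 312.03640978] [638.40836156  71.3440968   52.        ] -> round err [0.63836156 0.8840968 ]
```

View pics/f9.png

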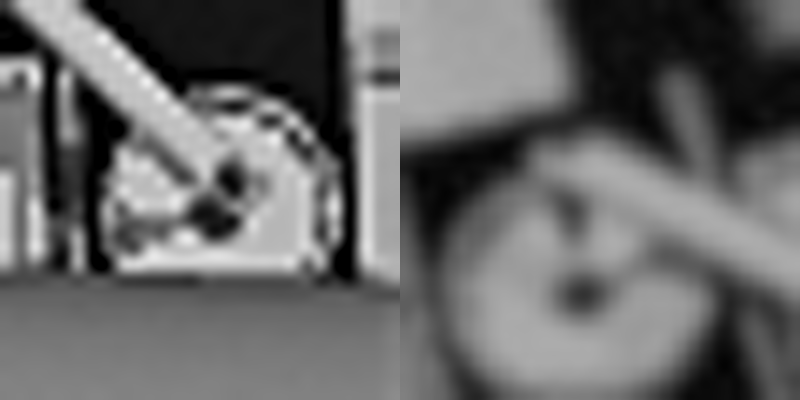

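Call:
apply_moves:
  targets: "0 0 0 0 0 0 8.5;0 0 0 0 0 0 8.5;0 0 0 0 0 0 8.5;0 0 0 0 0 0 8.5;0 0 0 0 0 0 8.5"

```text
time: 17.4
tool_pos: [518.0, 29.7, 60.1]
tcp_rot: [180.0, 0.0, -76.3]
ft_force: [1.0, 0.2, 0.0]
finger_gap: 85.4
```

Call:
apply_moves:
  targets: "0 0 0 0 0 -3 8.5;0 0 0 0 0 -7 8.5;0 0 0 0 0 -11 8.5;0 0 0 0 0 -11 8.5;0 0 0 0 0 -11 8.5"

```text
time: 17.9
tool_pos: [519.1, 29.7, 171.7]
tcp_rot: [-179.8, -0.0, -76.3]
ft_force: [-0.7, 0.5, -0.9]
finger_gap: 85.0
```

Run:
```python
from h import *
s=sense();print(s["time"],s["tool_pos"],s["ft_force"],s["finger_gap"],to(492.4,324.8,165))
```

```text
17.9 [519.09639429  29.70293547 171.7208592 ] [-0.65380512  0.49018124 -0.93502331] 84.99857732527977 [-29.3   -4.38   0.66]
```

Call:
apply_moves:
  targets: "0 0 0 -29.3 -4.4 0 0;0 0 0 -29.3 -4.4 0 0;0 0 0 -29.3 -4.4 0 0;0 0 0 -29.3 -4.4 0 0;0 0 0 -29.3 -4.4 0 0"

```text
time: 18.4
tool_pos: [494.2, 280.2, 168.2]
tcp_rot: [179.8, -0.0, -76.3]
ft_force: [0.6, -0.2, -0.9]
finger_gap: 11.7
```

Run:
```python
from h import *
s=sense();print(s["time"],s["tool_pos"],s["ft_force"],s["finger_gap"],to(492.4,324.8,90))
g=grey("top",4)
e=proj("top",[638.4,71.3,52])
c=cen(g,e);c=cen(g,c);p=onz("top",c,52);print("square",p)
```

```text
18.4 [494.15319597 280.17665577 168.20864344] [ 0.58939711 -0.22473737 -0.91178204] 11.745155973289696 [-4.38 -0.91  7.82]
square [638.39808756  71.39519878  52.        ]
```

Call:
apply_moves:
  targets: "0 0 0 -4.4 -0.9 0 0;0 0 0 -4.4 -0.9 2 0;0 0 0 -4.4 -0.9 5 0;0 0 0 -4.4 -0.9 8 0;0 0 0 -4.4 -0.9 8 0"

```text
time: 19.1
tool_pos: [490.6, 320.0, 84.1]
tcp_rot: [179.4, -0.2, -76.4]
ft_force: [-0.7, -0.2, -0.1]
finger_gap: -0.3
```

Call:
apply_moves:
  targets: "0 0 0 0 0 0 0;0 0 0 0 0 0 0;0 0 0 0 0 0 0;0 0 0 0 0 0 0;0 0 0 0 0 0 0"

```text
time: 19.6
tool_pos: [494.6, 323.9, 91.3]
tcp_rot: [-179.9, 0.0, -76.3]
ft_force: [0.2, -0.6, -0.1]
finger_gap: 0.0
```

Run:
```python
from h import *
s=sense();print(s["time"],s["tool_pos"],s["ft_force"],s["finger_gap"],to(493.5,326,68))
```

```text
19.6 [494.5713092  323.88664372  91.3237759 ] [ 0.15225754 -0.58291065 -0.05586772] 0.03900681168687179 [-0.23  0.06  2.33]
```

Call:
apply_moves:
  targets: "0 0 0 -0.2 0.1 0.8 0;0 0 0 -0.2 0.1 1.6 0;0 0 0 -0.2 0.1 2.2 0;0 0 0 -0.2 0.1 2.2 0;0 0 0 -0.2 0.1 2.2 0"

```text
time: 20.1
tool_pos: [492.3, 325.2, 67.9]
tcp_rot: [179.9, -0.0, -76.3]
ft_force: [-0.0, 0.4, 0.7]
finger_gap: -0.1
```

Call:
apply_moves:
  targets: "0 0 0 0 0 0.2 0;0 0 0 0 0 0.4 0;0 0 0 0 0 0.6 0;0 0 0 0 0 0.7 0;0 0 0 0 0 0.7 0"

```text
time: 20.6
tool_pos: [492.9, 325.5, 61.6]
tcp_rot: [-180.0, 0.0, -76.3]
ft_force: [-0.5, 0.4, 4.0]
finger_gap: -0.0
```

Call:
apply_moves:
  targets: "0 0 0 0 0 0.05 0;0 0 0 0 0 0.1 0;0 0 0 0 0 0.2 0;0 0 0 0 0 0.2 0;0 0 0 0 0 0.2 0"

```text
time: 21.1
tool_pos: [493.0, 325.5, 60.9]
tcp_rot: [-179.9, 0.0, -76.3]
ft_force: [-4.6, -2.6, 15.6]
finger_gap: 0.2
```

Same hard stop as the first press (15.6 N at the same height). Now I back off and check.

Call:
apply_moves:
  targets: "0 0 0 0 0 -0.5 0;0 0 0 0 0 -2 0;0 0 0 0 0 -6 0;0 0 0 0 0 -11 0;0 0 0 0 0 -13 0"

```text
time: 21.6
tool_pos: [494.3, 326.3, 195.4]
tcp_rot: [-179.6, 0.1, -76.3]
ft_force: [1.5, 0.7, -0.3]
finger_gap: -0.0
```

Call:
apply_moves:
  targets: "0 0 0 0 0 0 0;0 0 0 0 0 0 0;0 0 0 0 0 0 0;0 0 0 0 0 0 0;0 0 0 0 0 0 0"

```text
time: 22.1
tool_pos: [491.8, 324.9, 187.8]
tcp_rot: [179.9, -0.0, -76.3]
ft_force: [-0.2, 0.5, 0.6]
finger_gap: 0.2
```

Run:
```python
from h import *
s=sense();print(s["time"],s["tool_pos"],s["ft_force"])
g=grey("top",4);cv2.imwrite("pics/z10.png",snapshot("top")[140:340,110:400,::-1])
c=cen(g,proj("top",[638.4,71.3,52]));c=cen(g,c);print("square",onz("top",c,52))
a=cv2.imread("pics/z10.png");cv2.imwrite("pics/z10.png",cv2.resize(a,(800,552),interpolation=cv2.INTER_CUBIC))
```

```text
22.1 [491.8322435  324.91576778 187.76747341] [-0.17696646  0.459839    0.5795404 ]
square [638.397538    71.38766938  52.        ]
```

View pics/z10.png

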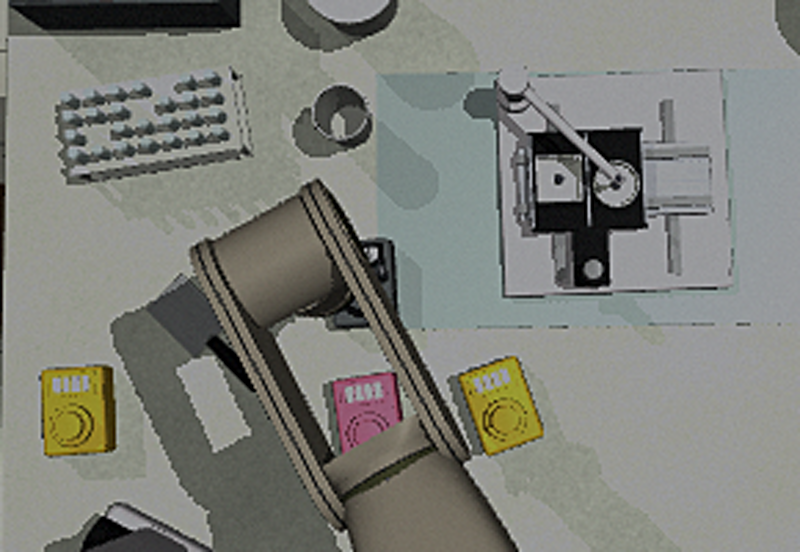

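The round dish at (616,184) sits under the arm's end, the arm is clear of everything, and nothing else has moved.

```bash
python3 -c "
from bench import *
print(hand_in())"
```

```text
the job is handed in; nothing more can be done
None
```

I slid the carrier by its post until the square dish's dot was under the pointer and pressed the grey counter's key. Then I moved the round dish's dot there, pressed again, and left the carrier in place. The job was handed in at about 22 s of the 64 s allowed.

- **Key presses:** both ended at the same hard stop, about 16 N with the fingertips reading 60.9 mm. Force and travel fit the key being fully down. The stop read about 4 mm higher than the nominal flush height of 57 mm, which I put down to the closed fingertips' offset.
- **Carrier position:** it did not move when I released it or during the presses, to within about 0.1 mm as tracked by the dish dots.
- **Dot alignment:** the square dot was placed as planned. The round dot ended about 1 mm (0.6, 0.9 mm) off my estimate of the pointer's position, which I left uncorrected. That estimate is itself good to about 1 to 1.5 mm: it comes from the top camera, and the blurrier scene camera agreed by eye.
- **Disagreements:** an early estimate of the pointer from the edges of the stand's base was about 10 mm off in x, so I discarded it in favour of seeing the pointer directly. One reading after the first release seemed to show the carrier had shifted about 3 mm. That was the gripper in the camera's view, and a clear picture showed no shift.
- **Other things on the bench:** the last picture shows no change in what is in view, and the pink and yellow counters were not touched.

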